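# Punch a maple bar and hold it against the sprung fence for drilling

### The job

In the marking press, swing the lever all the way down to its stop to punch the mark into the maple bar, and let the lever spring back up with the bar still in place. Then draw the bar out and hold it flat on the drilling board, its square end flush against the middle of the sprung fence, pushing with a steady force of about 10 N while I drill at the mark: finish while still holding and pushing it there. Leave the other things on the bench alone.

Things in the scene. Friction and masses are not known exactly. Their poses are not given: they have to be found in the camera images.
- press: Grey C-frame press, fixed; origin at bench level under the punch; x points from open front to column. Base 280 (x) x 130 (y) x 30 high mm, centred. Head: x -30 to 125, y -30 to 30, z 120 to 205. The bar lies on the base along x between two guides (10 high, 40 apart, x -40 to 25), in front of a 14 high stop at x 29.5. Raised punch point: z 97. Draw the bar out 70+ along -x before lifting.
- lever_pivot (a point): Pivot of the press lever: at y = -30 mm, z = 170 mm in the press's frame, on the -y face of the head. It is fixed, and its axes are parallel to the press's. The lever turns about the press's x axis.
- lever_grip (a point): Middle of the upper face of the lever's dark wooden paddle (70 long, 32 wide, 18 thick, mm); moves with the lever. It is 115 along the lever from the pivot and 9 above the lever's centre line. The lever points to the press's -y side and rises 0.50 rad above level at rest. Push it down from above with closed fingers on the paddle.
- press_lever (a joint): Lever angle in rad: 0 at rest (up), 0.75 at its stop (pointing 0.25 rad below level). A spring brings it back; pushing at the grip takes 4 N at the start and 8 N at the stop.
- bar: Pale maple bar 200 long (x), 36 wide (y), 32 high (mm), about 160 g; origin at the middle of its underside. The +x end is square, the -x end is rounded (half circle). It starts in the press with the square end under the head and the rounded end towards the robot's side; take it across its width from above in the part that sticks out.
- bar_square_end (a point): Middle of the bottom edge of the bar's square end; 100 mm from the bar's origin along +x.
- bar_mark (a point): Pencil cross on the bar's top face, 28 mm from the square end; under the punch at the start.
- board: Plywood drilling board fixed to the bench, 340 (x) x 150 (y) x 18 thick (mm); origin at bench level under its centre, z up. At its far end (+x) stands the sprung fence, in front of a fixed dark wooden block (its near face at x 134).
- fence_plate: Sprung fence: upright pale wooden plate 12 thick (x), 120 wide (y), 44 high (mm), on two sprung rods, 1 above the board; origin at the middle of the lower edge of its near face, axes parallel to the board's. At rest the near face is at x = 60 in the board's frame. It yields along +x, at most 25; its spring gives 0.7 N per mm from zero, so 10 N pushes it 14 mm back.
- spool_clamp: Bystander: wooden spool 36 mm across, 55 high, origin under its middle.
- block_plane: Bystander: small wooden plane 160 x 45 x 65 mm high, origin under its middle.
- glue_bottle: Bystander: white bottle 52 across, 130 mm high, origin under its middle.
- screwdriver: Bystander: screwdriver lying on the bench, about 200 mm long, origin under it.
- spare_brace: Bystander: thin pale wooden strip 130 x 20 x 15 mm, both ends square, origin under its middle.
- parts_dish: Bystander: steel bowl 90 across, 35 mm high, origin under its middle.
- try_square: Bystander: try square with a 90 x 18 wooden stock and a 130 mm steel blade, origin under the stock's middle.
Not all that is in view belongs to the job. Leave any green or turquoise look-alike of the bar alone.

How it is judged:
On the way, in this order (a step that is already met when the one before it is completed fails the run):
1. lever at its stop with the bar's mark under the punch (value of joint press_lever above 0.7 rad and x of bar_mark in the frame of press between -0.01 and 0.01 m and y of bar_mark in the frame of press between -0.007 and 0.007 m and z of bar_mark in the frame of press between 0.058 and 0.066 m), for 0.1 s.
2. lever back up, bar still in place (value of joint press_lever below 0.08 rad and x of bar_mark in the frame of press between -0.01 and 0.01 m and y of bar_mark in the frame of press between -0.007 and 0.007 m and z of bar_mark in the frame of press between 0.058 and 0.066 m), for 0.1 s.
At the end, for the whole second after the job is handed in: Bar's square end pushes the fence with 6 to 15 N, within 5 mm of its face and 15 mm of its middle; bar on the board within 5 mm, tilt under 0.06, in line within 0.1 rad, at rest, fingers on the bar and robot off the fence; lever under 0.08 rad (contact force between bar and fence_plate between 6 and 15 N and x of bar_square_end in the frame of fence_plate between -0.005 and 0.005 m and y of bar_square_end in the frame of fence_plate between -0.015 and 0.015 m and z of bar_square_end in the frame of board between 0.014 and 0.023 m and angle between the x axis of bar and the x axis of board, either way round below 0.1 rad and angle between bar's own z axis and vertical below 0.06 rad and contact force between bar and the fingers above 2 N and contact force between each of the fingers, the arm and fence_plate below 0.5 N and linear speed of bar below 0.02 m/s and value of joint press_lever below 0.08 rad); the arm keeps its last pose, push and grip.
It fails at once if a bystander is moved more than 30 mm (distance of any of spool_clamp, block_plane, glue_bottle, screwdriver, spare_brace, parts_dish, try_square from where it was at the start of the episode above 0.03 m).
It also fails if it takes over 67 s, if anything falls off the work surface, if the arm or the gripper's body presses on something with over 40 N, if the wrist force passes 120 N, or if a joint passes its speed limit or range.

### The arm

A 7-joint arm with a two-finger parallel gripper is mounted at the origin on the work surface. World frame = base frame: x ahead of the robot, y to its left, z up, the work surface at z = 0. Lengths are in m, angles in rad, forces in N, time in s.
With the tool pointing down it reaches from about 0.425 to 0.925 m from the base axis. Payload 6.8 kg.
Tool frame: the origin (TCP) lies on the front face of the gripper's body, between the roots of the fingers; the fingertips stand 73 mm ahead of it and the grasp point (between the pads) lies 54 mm ahead of it; z points along the fingers, y is the direction in which the jaws open and shut (so a half turn about z gives the same grasp; the last joint's range is limited). The gripper opens to 85 mm and grips with 20 to 120 N. Pads are 22 mm wide; open, the fingers measure 114 mm over their backs; the gripper's body (76 mm by 85 mm) begins 54 mm behind the grasp point. The pads swing forward as they close: fully open they stand 13 mm farther back than shut.
Start: joints at [-1.303, 0.477, 0.022, 1.555, -0.011, 1.109, -0.083], TCP at [0.248, 0.628, 0.304] pointing down, gripper open.
Joint ranges: [-2.96, 2.96], [-0.34, 2.1], [-1.41, 1.46], [0.24, 2.44], [-1.37, 4.51], [0.17, 1.92], [-2.96, 2.96]. Speed limits (rad/s): [2.39, 2.39, 3.14, 3.14, 3.14, 3.14, 3.14].

### API

Orientations are given as a unit quaternion [w, x, y, z].
In Python, from station import get_obs, read_camera, hand_in, spot_in, cut_out, spot_point gives the robot as it stands. The module is installed in compiled form; this text tells all that it offers.
- The arm moves only by the tool move_arm, never from a script. Its arguments are lists of equal length, an entry for each row: "gripper": the opening, from 0 (shut) to 1 (fully open); "xyz": the shift along the tool's x, y, z in cm, a list of three; "twist": the turn about the tool's z in rad. A call has 1 to 5 rows; each row is the pose to reach, as a shift and turn from the pose commanded when the call began, along the tool's axes at that moment; what a row does not reach only later rows make up. A row lasts 1/12 s, in which the tool goes at most 41.7 mm and 7.16 degrees, less where a joint would pass 70% of its speed; a pose out of reach is approached as far as the arm can. A call with a gripper value outside its range is refused whole. The fingers move at their own pace and stop on an object; "squeeze" is the grip in N (left out, the last holds). Time passes only in rows, so rows that repeat a pose let the fingers close. It gives the time, the measured TCP pose, the force and the opening at its end, in the units of the state.
- get_obs(): the state, without advancing time (a new reading comes with each control period).
- read_camera(name): name is "side" or "top" or "wrist"; returns a dict with "pixels" (384x512x3 uint8, red, green, blue), "fx", "fy", "cx", "cy" (pixels), "R" (3x3) and "t" (3): a world point X has camera coordinates R X + t. Camera axes: x right, y down, z forward; pixel columns grow to the right and rows downward; lengths in m; the calibration is good to about 2 mm. The wrist camera is an equidistant fisheye: a pixel r from the principal point sees the ray r / f radians off the axis. A picture is of the moment at which its call begins. There is no depth.
- hand_in(): hands the job in, once; it reports no verdict.
Trained networks look in the newest picture that a camera, given by its name, has taken for a name from the list of things; names that differ only in an ending like _2 or _b are one class to them, and where a whole thing is asked for, a point or a joint stands for the part that bears it (a point fixed in the world has none). Each returns a list of dicts, best first, with "p" (0 to 1); they miss things now and then, are a little off and sometimes report something else, mostly with a low value. They report only what shows in the picture. A call takes as long as a camera call. They do not tell look-alikes from the thing itself.
- spot_in(query, camera): "centre" ([x, y, z] in m, in world coordinates, good to about 4 mm: the middle of the surface that is visible of it).
- cut_out(query, camera): "pixels" (384x512 bool, what is visible of it).
- spot_point(query, camera): "centre" ([x, y, z] in m, in world coordinates, good to about 4 mm: a listed point, or the origin of a listed thing).
The state is a dict: "t": time; "q": joint angles; "joint_vel": joint speeds; "joint_torque": joint torques, N m; "eef_pos": TCP position; "tool_rot": TCP orientation; "contact_force": force on the tool from outside, world axes, zero at the start; "torque": the same for the moment, N m; "gripper_width": opening from 0.0 (shut) to 1.0 (fully open).
Only numpy, scipy, OpenCV 4.12 (cv2) and the standard library are available. Lean on these libraries where they do the work, as an engineer would, in place of code of your own. Each camera call takes 0.05 s, during which the arm holds its last target.

## Working session

There is one attempt and no reset: what is moved stays moved. The work goes in short steps, Python scripts to look and compute and a tool call to move; the robot and the scene stay as the last step left them, time stands still between calls to the robot, and variables do not carry over. Pictures are saved under pics/ and viewed, and the job is handed in when it is done.

Besides the shell and the picture viewer there is one more tool, called after "Call:" as a command line: name --pt "numbers of a row" for each row, then --argument value for the rest. move_arm: Moves the arm, as the interface text tells. Its arguments: {"type":"object","properties":{"gripper":{"type":"array","items":{"type":"number"}},"xyz":{"type":"array","items":{"type":"array","items":{"type":"number"}}},"twist":{"type":"array","items":{"type":"number"}},"squeeze":{"type":"number"}},"required":["gripper","xyz","twist"]}

```bash
mkdir -p pics; python3 - <<'E'
from station import *
import cv2,numpy as np
o=get_obs();print({k:np.round(v,3) for k,v in o.items()})
for c in["top","side"]:
    r=read_camera(c);cv2.imwrite(f"pics/{c}0.png",r["pixels"][...,::-1]);print(c,np.round(r["R"],3).tolist(),np.round(r["t"],3),r["fx"],r["cx"],r["cy"])
    for n in["press","lever_pivot","lever_grip","bar","bar_square_end","bar_mark","board","fence_plate","spool_clamp","block_plane","glue_bottle","screwdriver","spare_brace","parts_dish","try_square"]:
        print(n,[(np.round(d["centre"],3).tolist(),round(d["p"],2)) for d in spot_point(n,c)[:3]])
E
```

```text
{'t': np.float64(0.0), 'q': array([-1.303,  0.478,  0.022,  1.556, -0.012,  1.109, -0.083]), 'joint_vel': array([ 0.   , -0.001, -0.001, -0.001,  0.001,  0.   ,  0.001]), 'joint_torque': array([ 0.0000e+00, -5.9645e+01,  1.6080e+00, -2.8120e+01,  1.3000e-02,
        9.0000e-03,  0.0000e+00]), 'eef_pos': array([0.248, 0.627, 0.303]), 'tool_rot': array([-0.   ,  0.187,  0.982, -0.001]), 'contact_force': array([-0.158, -0.091, -1.192]), 'torque': array([ 0.007,  0.043, -0.01 ]), 'gripper_width': np.float64(1.0)}
top [[0.011, -1.0, 0.006], [-0.997, -0.012, -0.07], [0.07, -0.005, -0.998]] [-0.016  0.494  1.458] 454.17536711402477 253.19589807887775 197.9911787876265
press [([0.566, -0.208, -0.004], 0.79)]
lever_pivot [([0.572, -0.235, 0.167], 0.68)]
lever_grip [([0.594, -0.33, 0.232], 0.78)]
bar [([0.174, -0.331, -0.001], 0.94), ([0.254, 0.268, -0.001], 0.84), ([0.575, 0.168, -0.0], 0.52)]
bar_square_end [([0.345, 0.301, -0.002], 0.97), ([0.138, -0.24, -0.0], 0.88)]
bar_mark [([0.149, -0.265, 0.032], 0.93), ([0.32, 0.296, 0.034], 0.93), ([0.569, -0.204, -0.002], 0.61)]
board [([0.573, 0.1
[... 760 characters left out ...]
[0.493, -0.223, 0.033], 0.72), ([0.174, -0.329, -0.003], 0.71), ([0.568, -0.209, -0.0], 0.22)]
bar_square_end [([0.135, -0.241, 0.001], 0.94), ([0.348, 0.303, -0.002], 0.72), ([0.594, -0.203, 0.031], 0.7)]
bar_mark [([0.322, 0.291, 0.029], 0.96), ([0.148, -0.264, 0.032], 0.88), ([0.563, -0.207, 0.062], 0.82)]
board [([0.575, 0.169, -0.0], 0.68)]
fence_plate [([0.638, 0.16, 0.023], 0.57)]
spool_clamp [([0.692, -0.019, 0.0], 0.45)]
block_plane [([0.417, -0.458, 0.005], 0.68)]
glue_bottle [([0.418, 0.458, 0.0], 0.78)]
screwdriver []
spare_brace [([0.484, -0.003, -0.003], 0.75)]
parts_dish [([0.626, 0.409, 0.002], 0.79)]
try_square [([0.614, -0.456, 0.003], 0.59), ([0.572, -0.236, 0.166], 0.28)]
```

View pics/top0.png

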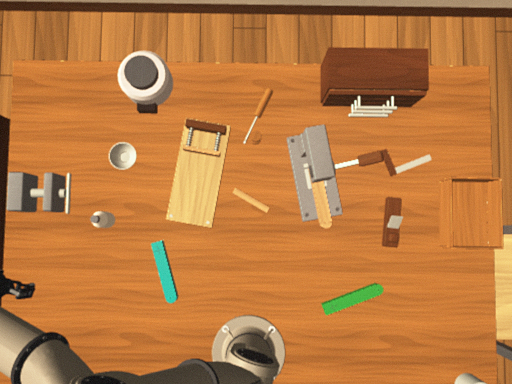

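View pics/side0.png

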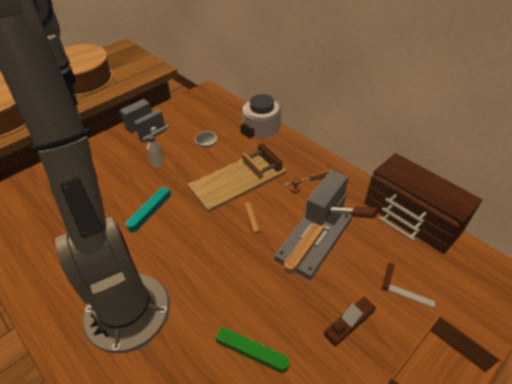

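The maple bar is the one in the press, top picture (320,200). The turquoise one at (163,270) and the green one at (352,298) are the look-alikes to leave alone. Next I refine the press and board poses with enlarged crops and model overlays.

```bash
cat > h.py <<'E'
from station import *
import cv2,numpy as np
def W(pose,P):
    x,y,a=pose;P=np.atleast_2d(P).astype(float);c,s=np.cos(a),np.sin(a)
    return np.c_[x+c*P[:,0]-s*P[:,1],y+s*P[:,0]+c*P[:,1],P[:,2]]
def proj(r,X):
    C=np.atleast_2d(X)@np.array(r["R"]).T+np.array(r["t"]);return np.c_[r["fx"]*C[:,0]/C[:,2]+r["cx"],r["fy"]*C[:,1]/C[:,2]+r["cy"]]
def rect(x0,x1,y0,y1,z): return np.array([[x0,y0,z],[x1,y0,z],[x1,y1,z],[x0,y1,z]])
def crop(r,box,k,polys,fn):
    x0,y0,x1,y1=box;im=cv2.resize(r["pixels"][y0:y1,x0:x1,::-1],None,fx=k,fy=k,interpolation=cv2.INTER_CUBIC)
    raw=im.copy()
    for X,col in polys:
        p=((proj(r,X)-[x0,y0]+.5)*k).astype(int);cv2.polylines(im,[p.reshape(-1,1,2)],True,col,1)
    cv2.imwrite(fn,im)
E
cat > fit.py <<'E'
from h import *
from scipy.optimize import minimize
R={c:read_camera(c) for c in["top","side"]}
def polymask(r,X):
    k=4;p=(proj(r,X)+.5)*k;h=cv2.convexHull(p.astype(np.float32)).astype(np.int32)
    m=np.zeros((384*k,512*k),np.uint8);cv2.fillPoly(m,[h],255);return cv2.resize(m,(512,384),interpolation=cv2.INTER_AREA)/255.
def box(x0,x1,y0,y1,z0,z1):return np.vstack([rect(x0,x1,y0,y1,z0),rect(x0,x1,y0,y1,z1)])
def fit(q,parts,init,cams):
    M={c:cut_out(q,c)[0]["pixels"].astype(float) for c in cams}
    def f(v):
        e=0
        for c in cams:
            m=0
            for b in parts:m=np.maximum(m,polymask(R[c],W(v,b)))
            e+=np.abs(m-M[c]).sum()/M[c].sum()
        return e
    s=np.array(init)+np.array([[0,0,0],[.01,0,0],[0,.01,0],[0,0,.08]])
    o=minimize(f,init,method="Nelder-Mead",options=dict(initial_simplex=s,maxfev=150));return o.x,o.fun
for c in(["top"],["side"],["top","side"]):
    print("board",c,fit("board",[box(-.17,.17,-.075,.075,0,.018)],[.574,.167,-.18],c))
    print("press",c,fit("press",[box(-.14,.14,-.065,.065,0,.03),box(-.03,.125,-.03,.03,.12,.205),box(.06,.125,-.03,.03,0,.205)],[.567,-.208,.19],c))
bp=fit("board",[box(-.17,.17,-.075,.075,0,.018)],[.574,.167,-.18],["top","side"])[0]
pp=fit("press",[box(-.14,.14,-.065,.065,0,.03),box(-.03,.125,-.03,.03,.12,.205),box(.06,.125,-.03,.03,0,.205)],[.567,-.208,.19],["top","side"])[0]
np.save("poses.npy",[bp,pp])
P=[(W(bp,rect(-.17,.17,-.075,.075,.018)),(255,0,0)),(W(bp,rect(.06,.072,-.06,.06,.063)),(0,0,255)),(W(bp,rect(.134,.134,-.06,.06,.063)),(0,255,0)),
(W(pp,rect(-.14,.14,-.065,.065,.03)),(255,0,0)),(W(pp,rect(-.03,.125,-.03,.03,.205)),(0,0,255)),(W(pp,rect(-.172,.028,-.018,.018,.062)),(0,255,0))]
crop(R["top"],(155,105,355,235),4,P,"pics/top1.png");crop(R["side"],(180,135,380,280),4,P,"pics/side1.png")
E
python3 fit.py
```

```text
board ['top'] (array([ 0.57958665,  0.16924209, -0.16638257]), np.float64(0.02636447147518135))
press ['top'] (array([ 0.57330175, -0.20770703,  0.20047156]), np.float64(0.2652196991411616))
board ['side'] (array([ 0.57971326,  0.16916084, -0.1624232 ]), np.float64(0.06910402615214084))
press ['side'] (array([ 0.5726897 , -0.20754789,  0.19250836]), np.float64(0.3129110184487083))
board ['top', 'side'] (array([ 0.57874981,  0.16874902, -0.16457508]), np.float64(0.09794733899945651))
press ['top', 'side'] (array([ 0.57182647, -0.2079884 ,  0.19742507]), np.float64(0.577419312325424))
```

View pics/top1.png

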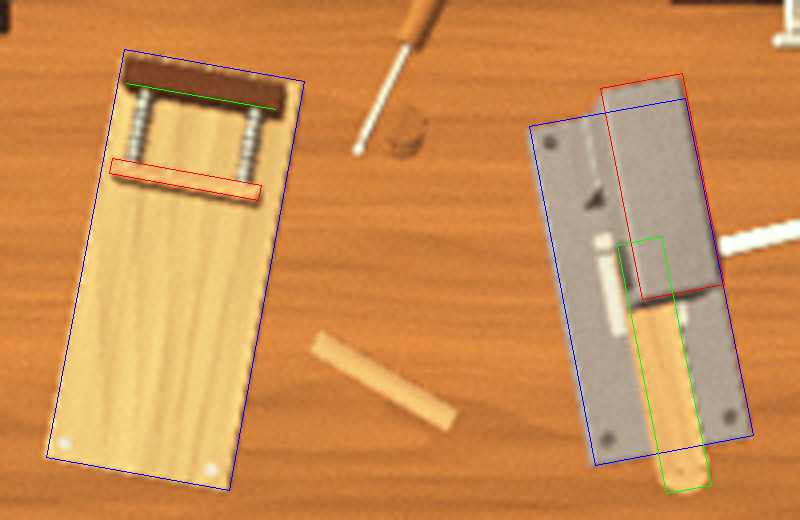

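View pics/side1.png

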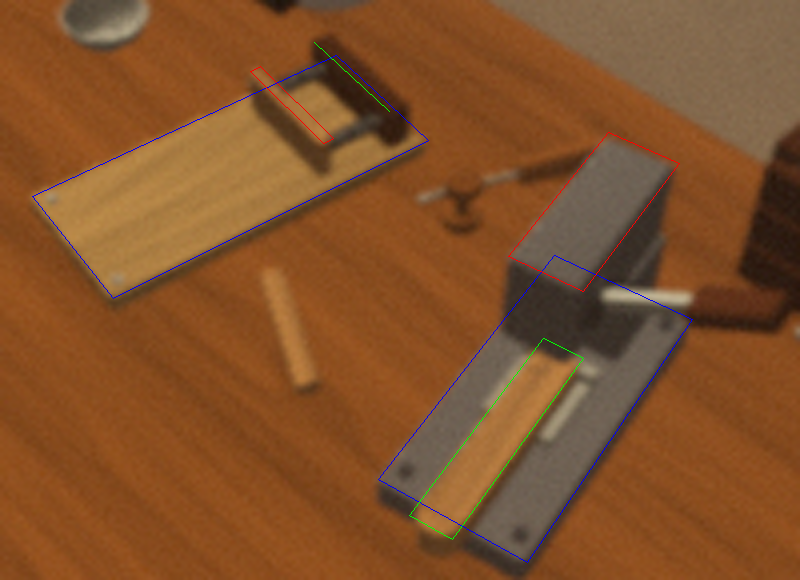

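The overlays agree within about 3 mm: press (0.570,-0.208) at yaw 0.197, board (0.578,0.169) at yaw -0.165. In the top crop the bar's rounded end is at about (685,490), sticking out of the press. Next is the lever.

```bash
cat >> h.py <<'E'
def tool():
    o=get_obs();w,x,y,z=o["tool_rot"]
    from scipy.spatial.transform import Rotation as Ro
    return np.array(o["eef_pos"]),Ro.from_quat([x,y,z,w]).as_matrix(),o
def go(target,yaw=None):
    p,Rm,o=tool();d=Rm.T@(np.array(target)-p)*100
    ty=np.arctan2(Rm[1,1],Rm[0,1]);s=f"p {p.round(4)} shift cm {d.round(2)} tooly yaw {ty:.3f} tilt {Rm[:,2].round(3)} F {np.round(o['contact_force'],1)} g {o['gripper_width']:.3f} t {o['t']:.2f}"
    if yaw is not None:
        tw=-((yaw-ty+np.pi/2)%np.pi-np.pi/2);s+=f" twist {tw:.3f}"
    print(s)
E
python3 -c "
from h import *
pp=(.570,-.208,.197)
print(W(pp,[[0,-.1266,.234],[0,-.137,.2]]))
go([.597,-.341,.36],1.571+.197)"
```

```text
[[ 0.5947792  -0.33215132  0.234     ]
 [ 0.59681477 -0.34235017  0.2       ]]
p [0.2477 0.6279 0.3039] shift cm [-68.05 -77.31  -5.61] tooly yaw 1.195 tilt [-0.  0. -1.] F [ 1.3 -0.6  0.4] g 1.000 t 2.30 twist -0.573
```

Call:
move_arm --gripper '[0,0,0,0,0]' --pt "0 0 -4" --pt "-2 -2 -6" --pt "-4 -5 -6" --pt "-7 -8 -6" --pt "-10 -11 -6" --twist '[-0.11,-0.22,-0.33,-0.44,-0.55]'

```text
t: 2.72
eef_pos: [0.2996, 0.4892, 0.3644]
tool_rot: [0.0, -0.091, 0.996, 0.001]
contact_force: [1.0, -0.8, -0.0]
gripper_width: 0.302
```

```bash
python3 -c "
from h import *
go([.597,-.341,.36],1.571+.197)"
```

```text
p [0.2996 0.4892 0.3644] shift cm [-14.27 -87.02   0.36] tooly yaw 1.752 tilt [ 0.001  0.001 -1.   ] F [ 1.  -0.8 -0. ] g 0.302 t 2.72 twist -0.016
```

Call:
move_arm --gripper '[0,0,0,0,0]' --pt "-0.7 -4 0" --pt "-1.3 -8 0" --pt "-2 -12 0" --pt "-2.6 -16 0" --pt "-3.3 -20 0" --twist '[0,0,0,0,0]'

```text
t: 3.13
eef_pos: [0.3671, 0.297, 0.3641]
tool_rot: [0.0, -0.087, 0.996, 0.0]
contact_force: [0.8, -0.4, -0.5]
gripper_width: 0.002
```

Call:
move_arm --gripper '[0,0,0,0,0]' --pt "-0.7 -4 0" --pt "-1.3 -8 0" --pt "-2 -12 0" --pt "-2.6 -16 0" --pt "-3.3 -20 0" --twist '[0,0,0,0,0]'

```text
t: 3.55
eef_pos: [0.4342, 0.1057, 0.3643]
tool_rot: [0.0, -0.087, 0.996, 0.0]
contact_force: [0.7, -0.1, -1.1]
gripper_width: 0.001
```

Call:
move_arm --gripper '[0,0,0,0,0]' --pt "-0.7 -4 0" --pt "-1.3 -8 0" --pt "-2 -12 0" --pt "-2.6 -16 0" --pt "-3.3 -20 0" --twist '[0,0,0,0,0]'

```text
t: 3.97
eef_pos: [0.5014, -0.0855, 0.3643]
tool_rot: [0.001, -0.087, 0.996, 0.0]
contact_force: [0.8, 1.7, 0.6]
gripper_width: 0.002
```

```bash
python3 -c "
from h import *
go([.597,-.341,.36],1.571+.197)"
```

```text
p [ 0.5014 -0.0855  0.3643] shift cm [ -4.98 -26.82   0.43] tooly yaw 1.745 tilt [ 0.001  0.    -1.   ] F [0.8 1.7 0.6] g 0.002 t 3.97 twist -0.023
```

Call:
move_arm --gripper '[0,0,0,0,0]' --pt "-0.7 -4 0" --pt "-1.4 -8 0" --pt "-2.2 -12 0" --pt "-2.9 -16 0" --pt "-3.7 -20 0" --twist '[0,0,0,0,0]'

```text
t: 4.38
eef_pos: [0.5728, -0.2759, 0.364]
tool_rot: [0.0, -0.087, 0.996, 0.0]
contact_force: [1.2, -0.5, 0.8]
gripper_width: 0.001
```

Call:
move_arm --gripper '[0,0,0,0]' --pt "-0.6 -3 0" --pt "-1.1 -6 0" --pt "-1.1 -6 0" --pt "-1.1 -6 0" --twist '[-0.02,-0.02,-0.02,-0.02]'

```text
t: 4.72
eef_pos: [0.5932, -0.3332, 0.3633]
tool_rot: [-0.001, -0.095, 0.995, -0.0]
contact_force: [0.0, 0.3, -0.0]
gripper_width: 0.002
```

```bash
python3 -c "
from h import *
go([.597,-.341,.31],1.571+.197)
pp=(.570,-.208,.197)
r=read_camera('side');crop(r,(200,100,380,235),4,[],'pics/s2.png')
r=read_camera('top');crop(r,(270,90,430,210),4,[],'pics/t2.png')
for c in['top','side']:print([ (np.round(d['centre'],3),d['p']) for d in spot_point('lever_grip',c)[:2]])
"
```

```text
p [ 0.5932 -0.3332  0.3633] shift cm [-0.23 -0.83  5.33] tooly yaw 1.762 tilt [-0.001 -0.001 -1.   ] F [ 0.   0.3 -0. ] g 0.002 t 4.72 twist -0.006
[(array([ 0.595, -0.331,  0.231]), 0.59)]
[(array([ 0.589, -0.332,  0.237]), 0.83), (array([ 0.691, -0.017, -0.001]), 0.46)]
```

View pics/s2.png

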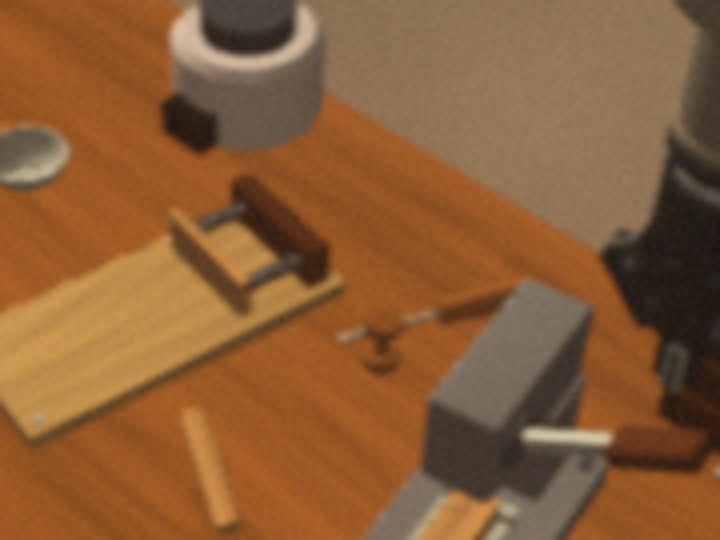

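View pics/t2.png

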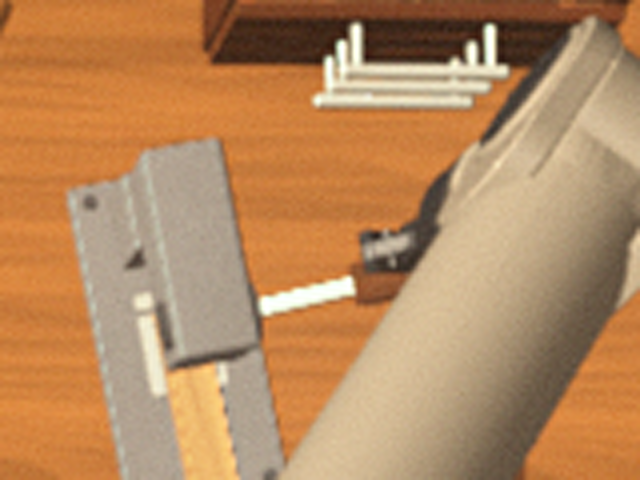

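Call:
move_arm --gripper '[0,0,0,0,0]' --pt "-0.2 -0.5 2" --pt "-0.2 -0.7 4" --pt "-0.2 -0.7 5.5" --pt "-0.2 -0.7 7" --pt "-0.2 -0.7 8" --twist '[0,0,0,0,0]'

```text
t: 5.33
eef_pos: [0.5973, -0.3369, 0.2838]
tool_rot: [0.001, -0.098, 0.995, -0.0]
contact_force: [-0.1, -2.5, 4.0]
gripper_width: -0.005
```

Call:
move_arm --gripper '[0,0,0,0,0]' --pt "0 0 1" --pt "0 0 2" --pt "0 0 3" --pt "0 0 4" --pt "0 0 4.5" --twist '[0,0,0,0,0]'

```text
t: 5.75
eef_pos: [0.5979, -0.3392, 0.2403]
tool_rot: [0.002, -0.097, 0.995, -0.002]
contact_force: [0.0, -2.7, 6.4]
gripper_width: 0.001
```

Call:
move_arm --gripper '[0,0,0]' --pt "0 0 0.5" --pt "0 0 1" --pt "0 0 1.3" --twist '[0,0,0]'

```text
t: 6.0
eef_pos: [0.5978, -0.3384, 0.2277]
tool_rot: [0.002, -0.097, 0.995, -0.001]
contact_force: [-0.6, -1.2, 8.9]
gripper_width: -0.005
```

Call:
move_arm --gripper '[0,0]' --pt "0 0 0.3" --pt "0 0 0.3" --twist '[0,0]'

```text
t: 6.17
eef_pos: [0.5978, -0.3384, 0.2264]
tool_rot: [0.002, -0.097, 0.995, -0.001]
contact_force: [-3.2, 1.3, 14.7]
gripper_width: 0.003
```

Call:
move_arm --gripper '[0,0,0]' --pt "0 0 0.2" --pt "0 0 0.2" --pt "0 0 0.2" --twist '[0,0,0]'

```text
t: 6.42
eef_pos: [0.5978, -0.3384, 0.2259]
tool_rot: [0.002, -0.097, 0.995, -0.001]
contact_force: [-6.7, 3.4, 25.7]
gripper_width: -0.002
```

```bash
python3 -c "
from h import *
go([.597,-.341,.31],1.571+.197)
r=read_camera('side');crop(r,(240,140,400,275),4,[],'pics/s3.png')"
```

```text
p [ 0.5978 -0.3384  0.2259] shift cm [ 0.09 -0.26 -8.41] tooly yaw 1.765 tilt [ 0.005 -0.001 -1.   ] F [-6.7  3.4 25.7] g -0.002 t 6.42 twist -0.003
```

View pics/s3.png

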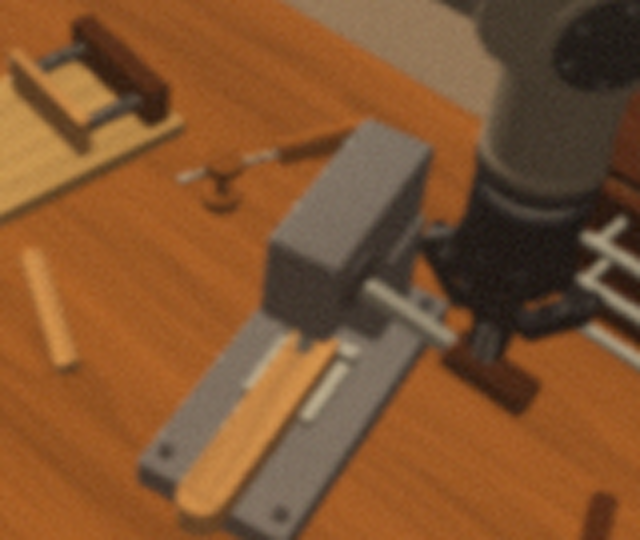

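The lever is at its stop: force jumped to 26 N, and its white arm slopes down from about (370,290) to the paddle at (490,380). The punch reaches the bar at about (305,345). Now I raise slowly so the lever follows.

Call:
move_arm --gripper '[0,0,0,0,0]' --pt "0 0 -1" --pt "0 0 -3" --pt "0 0 -5" --pt "0 0 -7" --pt "0 0 -9" --twist '[0,0,0,0,0]'

```text
t: 6.88
eef_pos: [0.5973, -0.3355, 0.3121]
tool_rot: [0.0, -0.098, 0.995, 0.001]
contact_force: [-0.3, 1.9, 0.9]
gripper_width: -0.0
```

Call:
move_arm --gripper '[0,0,0,0,0]' --pt "0 0 -3" --pt "0 0 -6" --pt "1 0 -7" --pt "3 1 -7" --pt "5 2 -7" --twist '[0,0,0,0,0]'

```text
t: 7.3
eef_pos: [0.5436, -0.3272, 0.3814]
tool_rot: [0.001, -0.097, 0.995, -0.0]
contact_force: [-1.6, 0.4, -0.5]
gripper_width: 0.003
```

```bash
python3 -c "
from h import *
r=read_camera('side');pp=(.570,-.208,.197)
crop(r,(240,140,400,275),4,[(W(pp,rect(-.172,.028,-.018,.018,.062)),(0,255,0))],'pics/s4.png')
rt=read_camera('top');crop(rt,(280,110,360,240),5,[(W(pp,rect(-.172,.028,-.018,.018,.062)),(0,255,0))],'pics/t4.png')
for n in['bar','bar_mark','lever_grip']:
  for c in['top','side']:print(n,c,[(np.round(d['centre'],3).tolist(),round(d['p'],2)) for d in spot_point(n,c)[:4]])
for c in['top','side']:print(c,[(np.round(d['centre'],3).tolist(),round(d['p'],2)) for d in spot_in('bar',c)[:4]])
go(W(pp,[[-.13,0,.30]])[0],1.571+.197)
"
```

```text
bar top [([0.491, -0.224, 0.028], 0.85), ([0.253, 0.268, 0.002], 0.77), ([0.693, -0.013, 0.003], 0.73)]
bar side [([0.175, -0.331, -0.004], 0.89), ([0.494, -0.222, 0.032], 0.88), ([0.254, 0.27, -0.002], 0.79), ([0.565, -0.211, -0.002], 0.59)]
bar_mark top [([0.321, 0.293, 0.03], 0.72), ([0.567, -0.209, 0.06], 0.62)]
bar_mark side [([0.147, -0.261, 0.035], 0.85), ([0.564, -0.209, 0.065], 0.84), ([0.32, 0.295, 0.032], 0.61)]
lever_grip top [([0.593, -0.33, 0.234], 0.66)]
lever_grip side []
top [([0.472, -0.226, 0.061], 0.85), ([0.197, -0.401, 0.032], 0.61), ([0.583, -0.192, 0.098], 0.59), ([0.421, 0.452, 0.087], 0.35)]
side [([0.482, -0.227, 0.063], 0.87), ([0.259, 0.265, 0.031], 0.62), ([0.174, -0.336, 0.03], 0.61)]
p [ 0.5446 -0.3276  0.3805] shift cm [ 8.19 11.21  8.05] tooly yaw 1.766 tilt [-0.001 -0.    -1.   ] F [-0.7 -0.1  0.2] g -0.002 t 7.80 twist -0.002
```

View pics/s4.png

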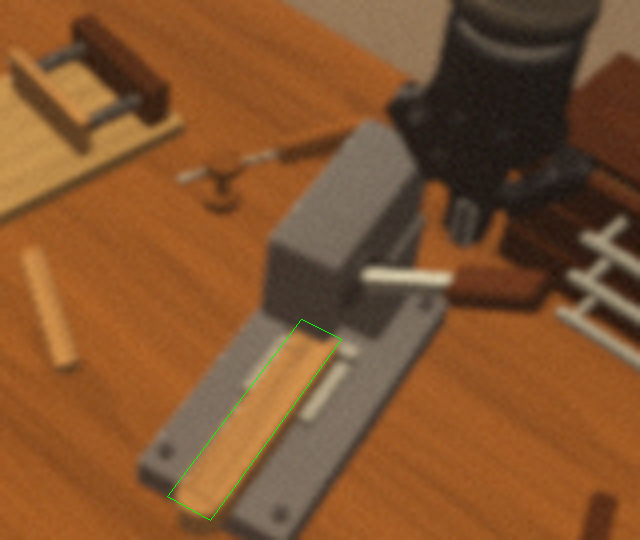

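View pics/t4.png

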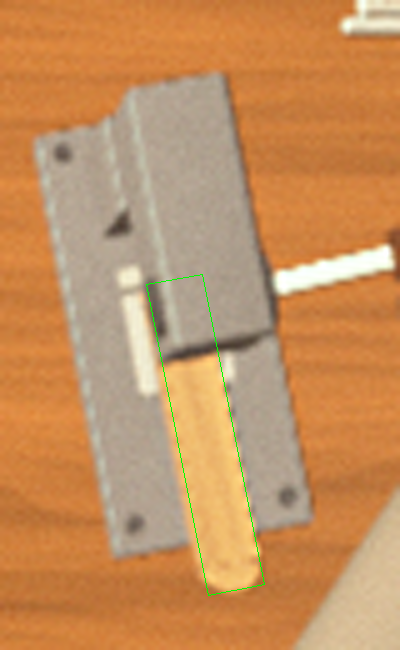

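Lever is back up and the bar is still in place; in the top crop the rounded end is at (235,585). Next I grasp it about 103 mm in front of the punch.

```bash
python3 -c "
from h import *
go(W((.567,-.2085,.19),[[-.103,0,.18]])[0],1.571+.19)
"
```

```text
p [ 0.5446 -0.3276  0.3805] shift cm [ 5.78 11.3  20.05] tooly yaw 1.766 tilt [-0.001 -0.    -1.   ] F [-0.7 -0.1  0.2] g -0.002 t 7.80 twist 0.005
```

Call:
move_arm --gripper '[1,1,1,1,1]' --pt "2 3 0" --pt "4 6.5 0" --pt "5.8 9.5 2" --pt "5.8 11.3 5" --pt "5.8 11.3 9" --twist '[0,0,0,0,0]'

```text
t: 8.22
eef_pos: [0.4659, -0.225, 0.2922]
tool_rot: [0.003, -0.099, 0.995, 0.001]
contact_force: [1.4, -0.3, 0.7]
gripper_width: 0.709
```

Call:
move_arm --gripper '[1,1,1,1,1]' --pt "0 0 4" --pt "0 0 8" --pt "0 0 11" --pt "0 0 11" --pt "0 0 11" --twist '[0,0,0,0,0]'

```text
t: 8.63
eef_pos: [0.4648, -0.2281, 0.1802]
tool_rot: [-0.002, -0.097, 0.995, 0.0]
contact_force: [-0.0, -0.9, 0.4]
gripper_width: 1.002
```

```bash
python3 -c "
from h import *
go(W((.567,-.2085,.19),[[-.103,0,.105]])[0],1.571+.19)
r=read_camera('side');crop(r,(240,140,400,275),4,[],'pics/s5.png')
r=read_camera('wrist');cv2.imwrite('pics/w5.png',r['pixels'][...,::-1])
"
```

```text
p [ 0.4648 -0.2281  0.1802] shift cm [-0.13 -0.01  7.52] tooly yaw 1.765 tilt [-0.003  0.    -1.   ] F [-0.  -0.9  0.4] g 1.002 t 8.63 twist 0.004
```

View pics/s5.png

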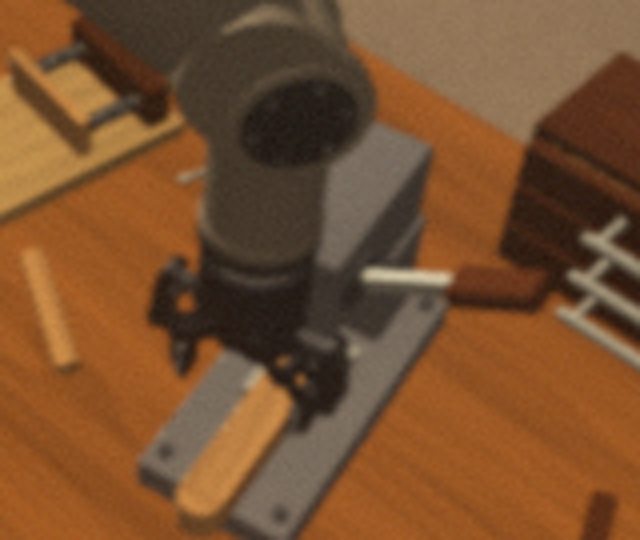

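View pics/w5.png

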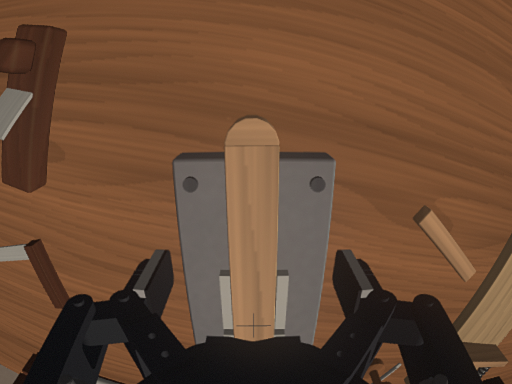

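The wrist view shows the bar (225–280) centred between the fingers (160 and 345), with the pencil cross at (254,325). Descending.

Call:
move_arm --gripper '[1,1,1,1,1]' --pt "0 0 2" --pt "0 0 4" --pt "0 0 6" --pt "0 0 7.5" --pt "0 0 7.5" --twist '[0,0,0,0,0]'

```text
t: 9.15
eef_pos: [0.4657, -0.228, 0.1059]
tool_rot: [0.0, -0.097, 0.995, 0.0]
contact_force: [0.2, -0.7, 1.1]
gripper_width: 0.996
```

Call:
move_arm --gripper '[0.3,0.3,0.3,0.3,0.3]' --pt "0 0 0" --pt "0 0 0" --pt "0 0 0" --pt "0 0 0" --pt "0 0 0" --twist '[0,0,0,0,0]' --squeeze 60

```text
t: 9.57
eef_pos: [0.4662, -0.2284, 0.1074]
tool_rot: [0.001, -0.097, 0.995, -0.0]
contact_force: [-2.0, 0.5, 10.2]
gripper_width: 0.413
```

Call:
move_arm --gripper '[0,0,0]' --pt "0 0 0" --pt "0 0 0" --pt "0 0 0" --twist '[0,0,0]'

```text
t: 9.82
eef_pos: [0.4661, -0.2285, 0.1074]
tool_rot: [0.001, -0.097, 0.995, -0.0]
contact_force: [-1.7, 1.4, 9.3]
gripper_width: 0.406
```

```bash
python3 -c "
from h import *
p,Rm,o=tool()
go(p+np.array([-np.cos(.19),-np.sin(.19),0])*.08,1.571+.19)
r=read_camera('wrist');cv2.imwrite('pics/w6.png',r['pixels'][...,::-1])
"
```

```text
p [ 0.4661 -0.2285  0.1074] shift cm [ 8.    0.03 -0.02] tooly yaw 1.765 tilt [ 0.002 -0.    -1.   ] F [-1.7  1.4  9.3] g 0.406 t 9.82 twist 0.004
```

View pics/w6.png

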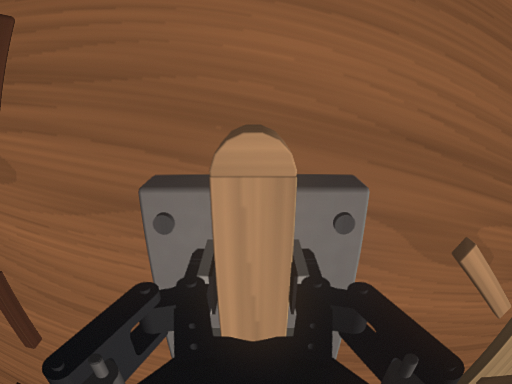

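Gripped (opening 0.406 is about 35 mm), bar straight between the pads. Relieving the 9 N downforce, then drawing out along press -x (tool +x).

Call:
move_arm --gripper '[0,0,0,0,0]' --pt "0 0 -0.2" --pt "2 0 -0.2" --pt "4 0 -0.2" --pt "6 0 -0.2" --pt "8 0 -0.2" --twist '[0,0,0,0,0]'

```text
t: 10.28
eef_pos: [0.3858, -0.2434, 0.1081]
tool_rot: [-0.0, -0.097, 0.995, 0.0]
contact_force: [0.3, -0.3, -1.8]
gripper_width: 0.407
```

Call:
move_arm --gripper '[0,0]' --pt "0.4 0 0" --pt "0.4 0 0" --twist '[0,0]'

```text
t: 10.45
eef_pos: [0.3815, -0.2445, 0.1081]
tool_rot: [-0.0, -0.096, 0.995, 0.0]
contact_force: [-0.0, -0.0, -3.0]
gripper_width: 0.412
```

```bash
python3 -c "
from h import *
p,Rm,o=tool()
go(p,1.571+.19)
r=read_camera('side');crop(r,(200,140,380,275),4,[],'pics/s7.png')
r=read_camera('top');crop(r,(240,110,400,260),4,[],'pics/t7.png')
"
```

```text
p [ 0.3815 -0.2445  0.1081] shift cm [0. 0. 0.] tooly yaw 1.763 tilt [-0.001  0.    -1.   ] F [-0. -0. -3.] g 0.412 t 10.45 twist 0.002
```

View pics/s7.png

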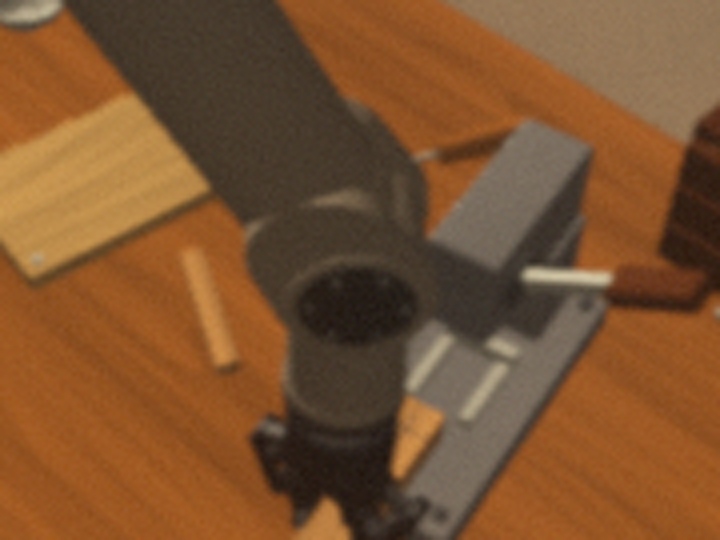

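View pics/t7.png

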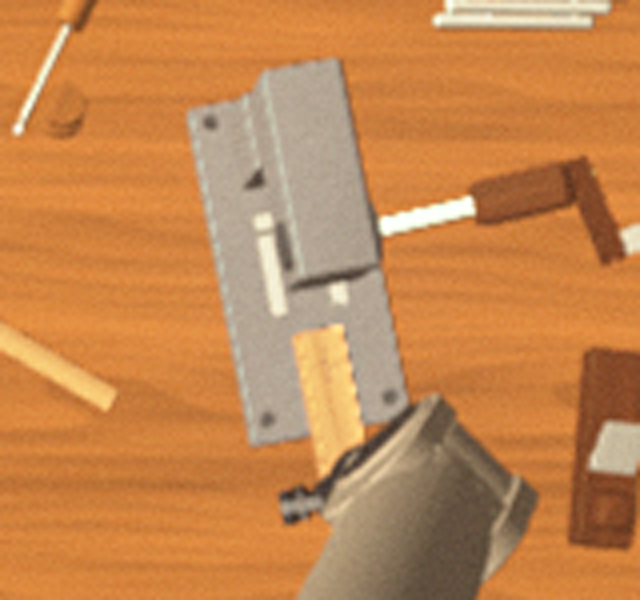

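The square end is clear of the head, at (320,330) in the top crop. Lifting high, then carrying over to the board.

Call:
move_arm --gripper '[0,0,0,0,0]' --pt "0 0 -2" --pt "0 0 -6" --pt "0 0 -10" --pt "0 0 -14" --pt "0 0 -18" --twist '[0,0,0,0,0]'

```text
t: 10.97
eef_pos: [0.3836, -0.2439, 0.29]
tool_rot: [-0.0, -0.097, 0.995, -0.0]
contact_force: [1.1, 0.3, -2.0]
gripper_width: 0.411
```

Call:
move_arm --gripper '[0,0,0,0,0]' --pt "0 0 -2" --pt "0 1 -3.5" --pt "0 3 -3.5" --pt "-1 6 -3.5" --pt "-2 9.5 -3.5" --twist '[0,0,0,0,0]'

```text
t: 11.38
eef_pos: [0.3849, -0.1468, 0.3239]
tool_rot: [0.001, -0.096, 0.995, -0.0]
contact_force: [0.8, -0.4, -2.4]
gripper_width: 0.408
```

```bash
python3 -c "
from h import *
bp=(.578,.169,-.165)
go(W(bp,[[-.11,0,.2]])[0],1.571-.165)
"
```

```text
p [ 0.3849 -0.1468  0.3239] shift cm [-14.64  31.18  12.39] tooly yaw 1.763 tilt [ 0.002 -0.001 -1.   ] F [ 0.8 -0.4 -2.4] g 0.408 t 11.38 twist 0.357
```

Call:
move_arm --gripper '[0,0,0,0,0]' --pt "-3 2.5 0" --pt "-6 5 0" --pt "-8 8 0" --pt "-9 11.5 0" --pt "-10 15 0" --twist '[0,0,0,0.05,0.12]'

```text
t: 11.8
eef_pos: [0.4544, 0.022, 0.3232]
tool_rot: [0.0, -0.036, 0.999, -0.0]
contact_force: [0.3, 0.1, -1.9]
gripper_width: 0.409
```

Call:
move_arm --gripper '[0,0,0,0,0]' --pt "0 4 0" --pt "0 8 0" --pt "0 11 2" --pt "0 14 4" --pt "0 14 7" --twist '[0.08,0.16,0.23,0.23,0.23]'

```text
t: 12.22
eef_pos: [0.4437, 0.1676, 0.2542]
tool_rot: [0.002, 0.073, 0.997, 0.003]
contact_force: [1.0, 0.6, -2.2]
gripper_width: 0.409
```

```bash
python3 -c "
from h import *
bp=(.578,.169,-.165)
go(W(bp,[[-.11,0,.15]])[0],1.571-.165)
"
```

```text
p [0.4437 0.1676 0.2542] shift cm [-2.22  2.23 10.44] tooly yaw 1.425 tilt [ 0.005  0.006 -1.   ] F [ 1.   0.6 -2.2] g 0.409 t 12.22 twist 0.019
```

Call:
move_arm --gripper '[0,0,0,0,0]' --pt "-1 1 3" --pt "-2.2 2.2 6" --pt "-2.2 2.2 9" --pt "-2.2 2.2 10.5" --pt "-2.2 2.2 10.5" --twist '[0.02,0.02,0.02,0.02,0.02]'

```text
t: 12.63
eef_pos: [0.4665, 0.1777, 0.1445]
tool_rot: [-0.003, 0.087, 0.996, -0.002]
contact_force: [-0.6, -0.2, -2.1]
gripper_width: 0.411
```

```bash
cat > chk.py <<'E'
from h import *
import sys
n=sys.argv[1];L=float(sys.argv[2])  # bar origin ahead of tcp
bp=(.578,.169,-.165)
go(W(bp,[[-.11,0,.11]])[0],1.571-.165)
p,Rm,o=tool();yaw=np.arctan2(Rm[1,1],Rm[0,1])-np.pi/2
c=np.cos(-bp[2]);s=np.sin(-bp[2]);d=p[:2]-np.array(bp[:2]);print("tcp in board",c*d[0]-s*d[1],s*d[0]+c*d[1],"yaw rel",yaw-bp[2])
zb=float(sys.argv[3])
b=(p[0]+L*np.cos(yaw),p[1]+L*np.sin(yaw),yaw)
P=[(W(b,rect(-.1,.1,-.018,.018,zb+.032)),(0,255,0)),(W(b,rect(.1,.1,-.018,.018,zb)),(0,255,0)),(W(bp,rect(-.17,.17,-.075,.075,.018)),(255,0,0)),(W(bp,rect(.06,.06,-.06,.06,.063)),(0,0,255)),(W(bp,rect(.06,.06,-.06,.06,.019)),(0,0,255))]
crop(read_camera('side'),(180,130,300,220),6,P,f'pics/s{n}.png')
crop(read_camera('top'),(150,105,250,235),4,P,f'pics/t{n}.png')
r=read_camera('wrist');cv2.imwrite(f'pics/w{n}.png',r['pixels'][...,::-1])
for q in['bar','bar_square_end','bar_mark','fence_plate']:
  for c in['top','side','wrist']:print(q,c,[(np.round(d['centre'],3).tolist(),round(d['p'],2)) for d in spot_point(q,c)[:3]])
E
python3 chk.py 8 .031 .072
```

```text
p [0.4665 0.1777 0.1445] shift cm [-0.15  0.98  3.45] tooly yaw 1.397 tilt [-0.006 -0.003 -1.   ] F [-0.6 -0.2 -2.1] g 0.411 t 12.63 twist -0.009
tcp in board -0.11141881164155239 -0.009693261130276545 yaw rel -0.009030454450553754
bar top [([0.171, -0.33, 0.001], 0.88), ([0.495, 0.174, 0.069], 0.71)]
bar side [([0.176, -0.332, -0.002], 0.87), ([0.253, 0.27, -0.003], 0.74), ([0.498, 0.174, 0.071], 0.64)]
bar wrist [([0.498, 0.17, 0.074], 0.83)]
bar_square_end top [([0.137, -0.238, -0.0], 0.69), ([0.597, 0.158, 0.07], 0.67)]
bar_square_end side [([0.138, -0.239, -0.001], 0.85), ([0.351, 0.303, -0.004], 0.64)]
bar_square_end wrist [([0.35, 0.296, 0.001], 0.9)]
bar_mark top [([0.763, -0.018, 0.0], 0.71), ([0.568, 0.158, 0.101], 0.68), ([0.319, 0.291, 0.03], 0.67)]
bar_mark side [([0.561, 0.159, 0.097], 0.82), ([0.147, -0.265, 0.033], 0.8), ([0.32, 0.294, 0.032], 0.75)]
bar_mark wrist []
fence_plate top [([0.637, 0.157, 0.018], 0.87), ([0.596, -0.332, 0.232], 0.31)]
fence_plate side [([0.637, 0.157, 0.022], 0.9)]
fence_plate wrist []
```

View pics/s8.png

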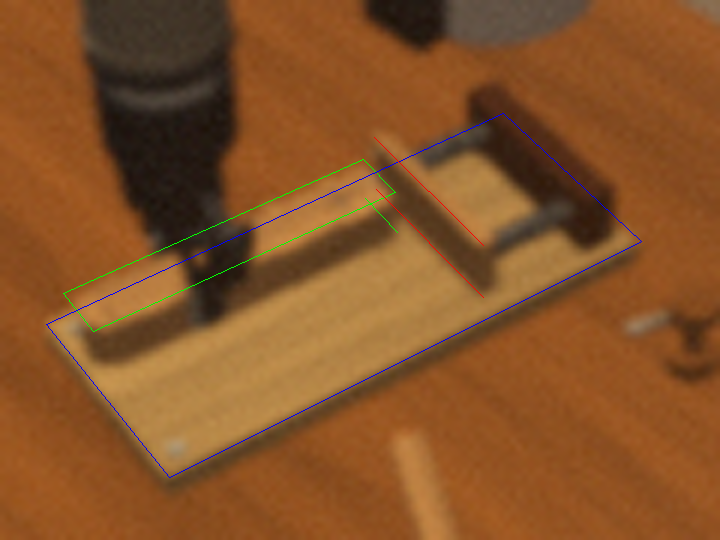

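View pics/t8.png

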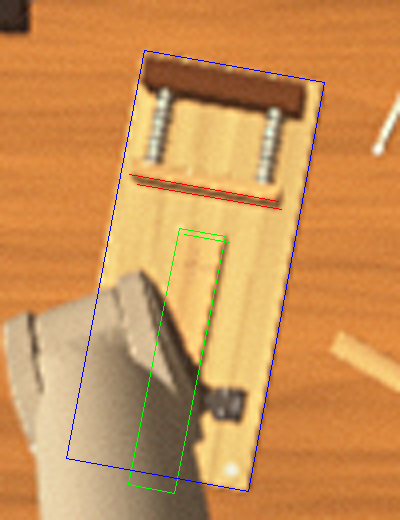

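View pics/w8.png

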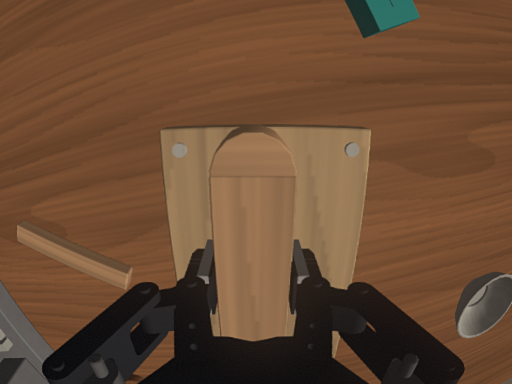

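Overlay and networks agree: bar origin about (0.497,0.173), 31 mm ahead of the TCP, square end about 40 mm before the fence and 9 mm off its middle to -y. Shifting +0.9 cm in tool y and lowering.

Call:
move_arm --gripper '[0,0,0,0,0]' --pt "0 0.5 1" --pt "0 0.9 2" --pt "0 0.9 3" --pt "0 0.9 4" --pt "0 0.9 4.5" --twist '[-0.01,-0.01,-0.01,-0.01,-0.01]'

```text
t: 13.8
eef_pos: [0.4687, 0.1858, 0.1008]
tool_rot: [-0.001, 0.083, 0.997, -0.001]
contact_force: [0.5, -0.5, -2.0]
gripper_width: 0.406
```

Call:
move_arm --gripper '[0,0]' --pt "0 0 0.2" --pt "0 0 0.2" --twist '[0,0]'

```text
t: 13.97
eef_pos: [0.4693, 0.1857, 0.1]
tool_rot: [-0.001, 0.083, 0.997, -0.001]
contact_force: [-0.1, -0.6, -2.1]
gripper_width: 0.412
```

```bash
python3 chk.py 9 .031 .018
```

```text
p [0.4693 0.1857 0.1   ] shift cm [ 0.    0.14 -1.  ] tooly yaw 1.405 tilt [-0.001 -0.001 -1.   ] F [-0.1 -0.6 -2.1] g 0.412 t 13.97 twist -0.001
tcp in board -0.10999583760329534 -0.0013967109192728408 yaw rel -0.001092229366500358
bar top [([0.496, 0.18, 0.02], 0.89), ([0.175, -0.329, 0.001], 0.65)]
bar side [([0.176, -0.332, -0.004], 0.85), ([0.616, -0.453, 0.003], 0.68), ([0.254, 0.269, -0.001], 0.56)]
bar wrist [([0.5, 0.182, 0.024], 0.6)]
bar_square_end top [([0.497, 0.18, 0.024], 0.68), ([0.599, 0.168, 0.021], 0.65), ([0.137, -0.241, 0.0], 0.6)]
bar_square_end side [([0.138, -0.236, -0.001], 0.97), ([0.352, 0.3, -0.003], 0.97), ([0.6, 0.165, 0.022], 0.88)]
bar_square_end wrist [([0.346, 0.297, -0.002], 0.92)]
bar_mark top [([0.146, -0.266, 0.03], 0.96), ([0.57, 0.169, 0.054], 0.86)]
bar_mark side [([0.148, -0.264, 0.032], 0.85), ([0.32, 0.292, 0.031], 0.85), ([0.566, 0.169, 0.054], 0.79)]
bar_mark wrist []
fence_plate top [([0.638, 0.158, 0.019], 0.92)]
fence_plate side [([0.636, 0.157, 0.025], 0.54)]
fence_plate wrist []
```

View pics/s9.png

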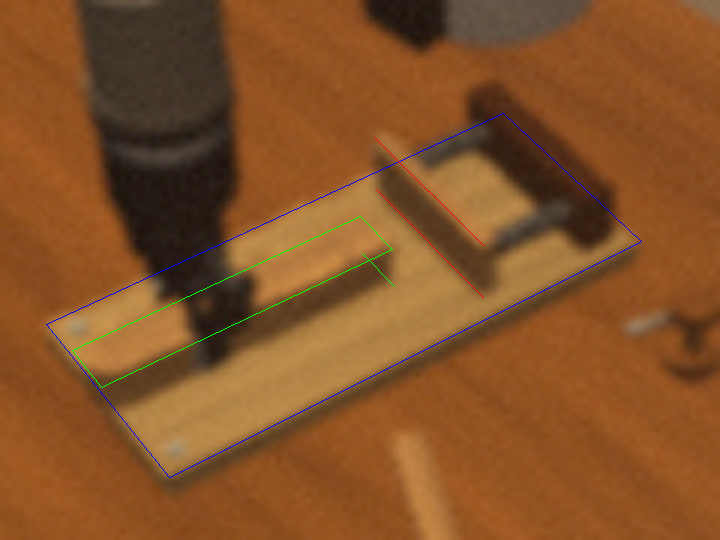

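View pics/t9.png

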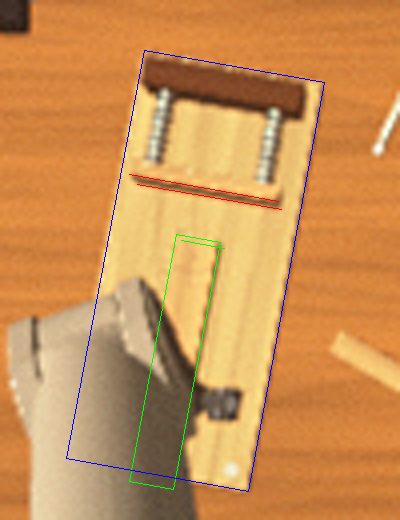

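Call:
move_arm --gripper '[0,0]' --pt "0 0.1 0.2" --pt "0 0.1 0.3" --twist '[0,0]'

```text
t: 14.88
eef_pos: [0.4699, 0.1873, 0.0977]
tool_rot: [0.0, 0.083, 0.997, 0.0]
contact_force: [-0.1, 0.6, -3.2]
gripper_width: 0.406
```

Call:
move_arm --gripper '[0,0]' --pt "0 0 0.1" --pt "0 0 0.1" --twist '[0,0]'

```text
t: 15.05
eef_pos: [0.4697, 0.1871, 0.0966]
tool_rot: [-0.0, 0.083, 0.997, -0.0]
contact_force: [-0.3, -0.1, -1.5]
gripper_width: 0.409
```

Call:
move_arm --gripper '[0,0]' --pt "0 0 0.1" --pt "0 0 0.1" --twist '[0,0]'

```text
t: 15.22
eef_pos: [0.4699, 0.1871, 0.0958]
tool_rot: [0.0, 0.083, 0.997, 0.0]
contact_force: [0.3, 0.1, -1.9]
gripper_width: 0.412
```

Call:
move_arm --gripper '[0,0]' --pt "0 0 0.1" --pt "0 0 0.1" --twist '[0,0]'

```text
t: 15.38
eef_pos: [0.4699, 0.1871, 0.0954]
tool_rot: [-0.0, 0.083, 0.997, 0.0]
contact_force: [-1.2, -0.6, 6.1]
gripper_width: 0.409
```

Bar touches the board (force jumped to 6 N). Easing 1 mm up and advancing (tool -x) towards the fence.

Call:
move_arm --gripper '[0,0,0,0,0]' --pt "0 0 -0.1" --pt "-0.8 0 -0.1" --pt "-1.6 0 -0.1" --pt "-2.4 0 -0.1" --pt "-3.2 0 -0.1" --twist '[0,0,0,0,0]'

```text
t: 15.8
eef_pos: [0.5027, 0.1815, 0.0958]
tool_rot: [0.0, 0.083, 0.997, 0.0]
contact_force: [-0.5, 0.1, -1.5]
gripper_width: 0.411
```

Call:
move_arm --gripper '[0,0,0,0]' --pt "-0.4 0 0" --pt "-0.8 0 0" --pt "-1.2 0 0" --pt "-1.2 0 0" --twist '[0,0,0,0]'

```text
t: 16.13
eef_pos: [0.5129, 0.1797, 0.0956]
tool_rot: [-0.001, 0.083, 0.997, -0.0]
contact_force: [-5.0, -0.4, 0.5]
gripper_width: 0.409
```

```bash
python3 chk.py 10 .031 .018|head -2
```

```text
p [0.5129 0.1797 0.0956] shift cm [ 4.41  0.01 -1.43] tooly yaw 1.405 tilt [-0.002 -0.    -1.   ] F [-5.  -0.4  0.5] g 0.409 t 16.13 twist -0.001
tcp in board -0.0659306864163597 -0.0001674181491004359 yaw rel -0.0011040853868644895
```

View pics/t10.png

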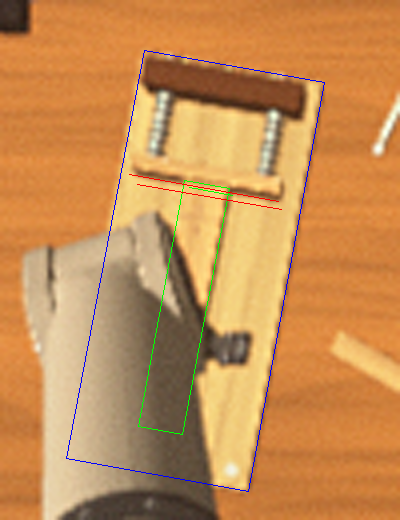

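View pics/s10.png

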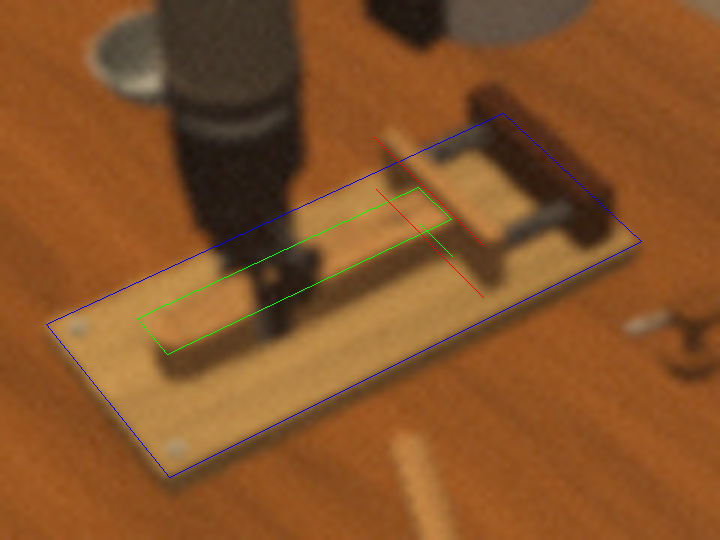

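Fence contact: 5 N, bar on the fence's middle. Another 0.75 cm should give 10 N.

Call:
move_arm --gripper '[0,0,0,0,0]' --pt "-0.3 0 0" --pt "-0.6 0 0" --pt "-0.75 0 0" --pt "-0.75 0 0" --pt "-0.75 0 0" --twist '[0,0,0,0,0]'

```text
t: 17.3
eef_pos: [0.5192, 0.1787, 0.0955]
tool_rot: [-0.002, 0.083, 0.997, -0.0]
contact_force: [-8.5, 1.2, 2.0]
gripper_width: 0.408
```

```bash
python3 chk.py 11 .031 .018; python3 -c "
from h import *
for i in range(6): read_camera('top');print(np.round(get_obs()['contact_force'],1))"
```

```text
p [0.5192 0.1787 0.0955] shift cm [ 5.04  0.   -1.43] tooly yaw 1.405 tilt [-0.003 -0.    -1.   ] F [-8.5  1.2  2. ] g 0.408 t 17.30 twist -0.001
tcp in board -0.05960209828583386 -8.605234654039152e-05 yaw rel -0.0004905333145626412
bar top [([0.174, -0.331, 0.002], 0.63), ([0.544, 0.175, 0.017], 0.57), ([0.419, 0.466, -0.0], 0.56)]
bar side [([0.177, -0.331, -0.002], 0.67), ([0.254, 0.271, -0.003], 0.66), ([0.548, 0.176, 0.021], 0.64)]
bar wrist [([0.55, 0.17, 0.019], 0.6)]
bar_square_end top [([0.138, -0.24, 0.0], 0.95), ([0.647, 0.16, 0.019], 0.79), ([0.764, -0.017, -0.004], 0.25)]
bar_square_end side [([0.136, -0.237, -0.001], 0.78), ([0.35, 0.3, -0.004], 0.75), ([0.651, 0.156, 0.019], 0.74)]
bar_square_end wrist []
bar_mark top [([0.619, 0.162, 0.047], 0.84), ([0.152, -0.267, 0.03], 0.78), ([0.319, 0.292, 0.033], 0.41)]
bar_mark side [([0.618, 0.162, 0.052], 0.68), ([0.148, -0.264, 0.032], 0.61), ([0.321, 0.29, 0.034], 0.57)]
bar_mark wrist []
fence_plate top [([0.651, 0.155, 0.02], 0.72)]
fence_plate side [([0.651, 0.154, 0.022], 0.83)]
fence_plate wrist []
[-9.   0.7  2.3]
[-9.3  0.4  1.2]
[-8.8  1.3  1.6]
[-9.3  0.1  1.5]
[-9.2  0.   1.9]
[-8.3  0.5  1.4]
```

View pics/t11.png

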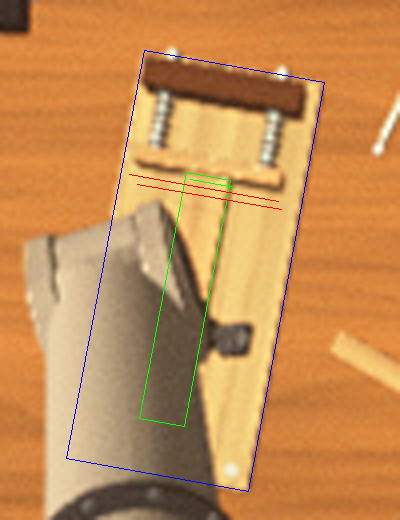

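View pics/s11.png

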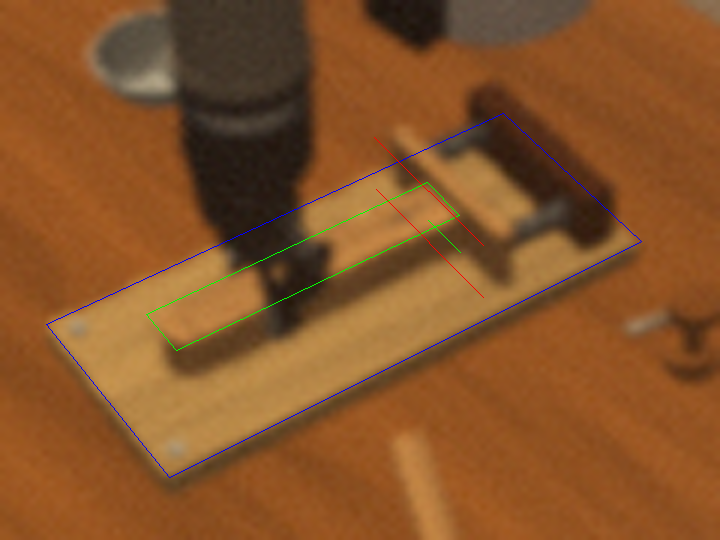

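Call:
move_arm --gripper '[0,0,0,0,0]' --pt "-0.1 0 0" --pt "-0.15 0 0" --pt "-0.15 0 0" --pt "-0.15 0 0" --pt "-0.15 0 0" --twist '[0,0,0,0,0]'

```text
t: 18.77
eef_pos: [0.5203, 0.1785, 0.0955]
tool_rot: [-0.002, 0.083, 0.997, -0.0]
contact_force: [-10.5, 0.4, 3.0]
gripper_width: 0.409
```

```bash
python3 chk.py 12 .031 .018; python3 -c "
from h import *
for i in range(6): r=read_camera('top');print(np.round(get_obs()['contact_force'],1))
print([(np.round(d['centre'],3).tolist(),round(d['p'],2)) for d in spot_point('lever_grip','top')[:2]])
cv2.imwrite('pics/t13.png',r['pixels'][...,::-1])"
```

```text
p [0.5203 0.1785 0.0955] shift cm [ 5.16  0.01 -1.43] tooly yaw 1.405 tilt [-0.004 -0.    -1.   ] F [-10.5   0.4   3. ] g 0.409 t 18.77 twist -0.001
tcp in board -0.058441599396713666 -0.00013153165991128778 yaw rel -0.0004092150678050299
bar top [([0.551, 0.174, 0.017], 0.77), ([0.175, -0.33, -0.001], 0.77)]
bar side [([0.553, 0.174, 0.023], 0.56), ([0.257, 0.269, -0.001], 0.56)]
bar wrist [([0.549, 0.17, 0.02], 0.86)]
bar_square_end top [([0.648, 0.158, 0.018], 0.62), ([0.136, -0.238, 0.002], 0.61)]
bar_square_end side [([0.651, 0.157, 0.019], 0.77), ([0.692, -0.019, 0.002], 0.74), ([0.136, -0.238, 0.002], 0.59)]
bar_square_end wrist []
bar_mark top [([0.618, 0.163, 0.053], 0.83), ([0.147, -0.263, 0.032], 0.79), ([0.319, 0.289, 0.032], 0.5)]
bar_mark side [([0.147, -0.265, 0.032], 0.7), ([0.322, 0.294, 0.034], 0.69), ([0.618, 0.162, 0.052], 0.64)]
bar_mark wrist []
fence_plate top [([0.651, 0.155, 0.022], 0.84)]
fence_plate side [([0.651, 0.156, 0.021], 0.74)]
fence_plate wrist [([0.623, 0.415, 0.002], 0.52)]
[-9.2  0.4  2.4]
[-9.5  0.9  3.3]
[-9.5  0.1  2.9]
[-11.2   0.7   1.7]
[-9.4  1.3  1.8]
[-8.5  0.6  2.2]
[([0.596, -0.332, 0.23], 0.77)]
```

View pics/t13.png

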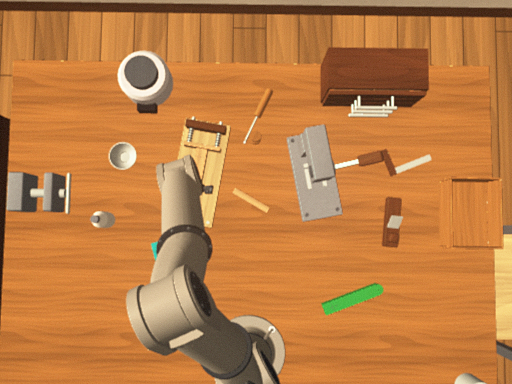

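The push is steady at about 9.7 N and the fence is about 14 mm back. The lever is up and the bystanders are untouched. Handing in.

```bash
python3 -c "
from station import *
print(hand_in())"
```

```text
the job is handed in; nothing more can be done
None
```

I pressed the lever to its stop, and it sprang back up with the bar still in place. Then I drew the bar out and carried it to the drilling board. I handed the job in with the arm still holding the bar and pushing it against the middle of the sprung fence. `hand_in()` gives no verdict, so I have only my own checks to report:

- **Marking:** the force at the lever stop rose to about 26 N. Afterwards the networks put the lever grip at its rest position and the bar's mark under the punch.
- **Push on the fence:** the wrist force stayed between 8.5 and 11.2 N over the last readings, averaging about 9.7 N. The fence sits about 14 mm back, which matches 10 N.
- **Bar position:** the square end is within about 3 mm of the fence's face and middle. The bar is in line to within about 0.01 rad and lies on the board, pressed down with about 2 N.
- **Gripper and other items:** the fingers are about 13 cm short of the fence. In the last top picture the bystanders look unmoved, and I left the green and turquoise look-alikes alone.

No check failed. The only differences between the cameras and networks were their usual 3–4 mm.

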